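# Tick off three supplies in pick-list order

### The job

Each supply on the bench stands behind its own yellow tally button, which stays down once pressed. Tick off the pick list with light fingertip presses, pushing the buttons clearly down in this order: the one for the tin of nails, then the one for the red carton, then the one for the brown carton. The white carton is not on the list, so leave its button up, and do not shift or pick up any of the supplies.

Things in the scene. Friction and masses are not known exactly. Their poses are not given: they have to be found in the camera images.
- red_bay: Fixed plywood stand, 210 x 92 mm, 12 mm thick, on which the red cardboard carton stands, with a 39 mm high fence across its far end. Origin on the worktop under it, 5 mm from its centre towards the button; its x axis points away from the button, along the stand. The button's centre is at x = -68 mm, y = 0; the supply stands about x = +42 mm. The four stands look the same and change places.
- red_button_top (a point): Centre of the flat top of the button on the red cardboard carton's stand (it moves with the button): a round yellow cap of 36 mm diameter in a grey collar. Its top is 60 mm above the worktop when up and about 50 mm when down; the collar's top, 43 mm across, is at 40 mm.
- red_button (a joint): How far the button on the red cardboard carton's stand has been pushed down: 0 up, about 0.010 m fully down; it starts within 1 mm of up. It moves straight down against about 3 N of friction, with no spring, and stays where it is left; at the end of its travel it meets a soft sprung stop that yields from 5 N on, by about 1 mm for each further newton, up to 10 mm, and comes back when let go. It counts as pressed beyond 0.006 m.
- red_carton: Red cardboard carton of screws, 90 x 72 x 50 mm (x, y, height), loose, 0.2 to 0.4 kg, standing on its stand behind the button. Origin at the centre of its underside. Its near side is 60 to 75 mm from the button's centre.
- tin_bay: Fixed plywood stand, 210 x 92 mm, 12 mm thick, on which the round silvery tin stands, with a 39 mm high fence across its far end. Origin on the worktop under it, 5 mm from its centre towards the button; its x axis points away from the button, along the stand. The button's centre is at x = -68 mm, y = 0; the supply stands about x = +42 mm. The four stands look the same and change places.
- tin_button_top (a point): Centre of the flat top of the button on the round silvery tin's stand (it moves with the button): a round yellow cap of 36 mm diameter in a grey collar. Its top is 60 mm above the worktop when up and about 50 mm when down; the collar's top, 43 mm across, is at 40 mm.
- tin_button (a joint): How far the button on the round silvery tin's stand has been pushed down: 0 up, about 0.010 m fully down; it starts within 1 mm of up. It moves straight down against about 3 N of friction, with no spring, and stays where it is left; at the end of its travel it meets a soft sprung stop that yields from 5 N on, by about 1 mm for each further newton, up to 10 mm, and comes back when let go. It counts as pressed beyond 0.006 m.
- tin: Round silvery tin of nails with a dark red lid, 73 mm in diameter, 60 mm high, loose, 0.2 to 0.4 kg, standing on its stand behind the button. Origin at the centre of its underside. Its near side is 60 to 75 mm from the button's centre.
- brown_bay: Fixed plywood stand, 210 x 92 mm, 12 mm thick, on which the brown and buff cardboard carton stands, with a 39 mm high fence across its far end. Origin on the worktop under it, 5 mm from its centre towards the button; its x axis points away from the button, along the stand. The button's centre is at x = -68 mm, y = 0; the supply stands about x = +42 mm. The four stands look the same and change places.
- brown_button_top (a point): Centre of the flat top of the button on the brown and buff cardboard carton's stand (it moves with the button): a round yellow cap of 36 mm diameter in a grey collar. Its top is 60 mm above the worktop when up and about 50 mm when down; the collar's top, 43 mm across, is at 40 mm.
- brown_button (a joint): How far the button on the brown and buff cardboard carton's stand has been pushed down: 0 up, about 0.010 m fully down; it starts within 1 mm of up. It moves straight down against about 3 N of friction, with no spring, and stays where it is left; at the end of its travel it meets a soft sprung stop that yields from 5 N on, by about 1 mm for each further newton, up to 10 mm, and comes back when let go. It counts as pressed beyond 0.006 m.
- brown_carton: Brown and buff cardboard carton of screws, 86 x 62 x 61 mm (x, y, height), loose, 0.2 to 0.4 kg, standing on its stand behind the button. Origin at the centre of its underside. Its near side is 60 to 75 mm from the button's centre.
- white_bay: Fixed plywood stand, 210 x 92 mm, 12 mm thick, on which the white cardboard carton stands, with a 39 mm high fence across its far end. Origin on the worktop under it, 5 mm from its centre towards the button; its x axis points away from the button, along the stand. The button's centre is at x = -68 mm, y = 0; the supply stands about x = +42 mm. The four stands look the same and change places.
- white_button_top (a point): Centre of the flat top of the button on the white cardboard carton's stand (it moves with the button): a round yellow cap of 36 mm diameter in a grey collar. Its top is 60 mm above the worktop when up and about 50 mm when down; the collar's top, 43 mm across, is at 40 mm.
- white_button (a joint): How far the button on the white cardboard carton's stand has been pushed down: 0 up, about 0.010 m fully down; it starts within 1 mm of up. It moves straight down against about 3 N of friction, with no spring, and stays where it is left; at the end of its travel it meets a soft sprung stop that yields from 5 N on, by about 1 mm for each further newton, up to 10 mm, and comes back when let go. It counts as pressed beyond 0.006 m.
- white_carton: White cardboard carton of fixings with grey bands, 86 x 63 x 66 mm (x, y, height), loose, 0.2 to 0.4 kg, standing on its stand behind the button. Origin at the centre of its underside. Its near side is 60 to 75 mm from the button's centre.

How it is judged:
On the way, in this order (a step that is already met when the one before it is completed fails the run):
1. the button of the tin of nails is pressed down by more than 6 mm and stays (value of joint tin_button above 0.006 m), for 0.2 s.
2. the button of the red carton is pressed down by more than 6 mm and stays (value of joint red_button above 0.006 m), for 0.2 s.
3. the button of the brown carton is pressed down by more than 6 mm and stays (value of joint brown_button above 0.006 m), for 0.2 s.
At the end, for the whole second after the job is handed in: The buttons of the tin of nails, the red carton and the brown carton are each down by more than 6 mm of their 10 mm, the white carton's button is down by less than 3 mm, and all four supplies are at rest within 20 mm of where they began (value of joint each of tin_button, red_button, brown_button above 0.006 m and value of joint white_button below 0.003 m and distance of each of red_carton, tin, brown_carton, white_carton from where it was at the start of the episode below 0.02 m and linear speed of each of red_carton, tin, brown_carton, white_carton below 0.02 m/s); the robot touches nothing.
It fails at once if the red carton's button goes down before the tin's (value of joint red_button above 0.006 m and value of joint tin_button below 0.006 m).
It fails at once if the brown carton's button goes down before the red carton's (value of joint brown_button above 0.006 m and value of joint red_button below 0.006 m).
It fails at once if the white carton's button is pushed down by more than 3 mm (value of joint white_button above 0.003 m).
It fails at once if a button or its stand is pressed harder than 20 N (contact force between any of the fingers, the arm and red_bay above 20 N or contact force between any of the fingers, the arm and tin_bay above 20 N or contact force between any of the fingers, the arm and brown_bay above 20 N or contact force between any of the fingers, the arm and white_bay above 20 N).
It fails at once if a supply is shifted, tipped over, lifted or carried (moved more than 20 mm) (distance of any of red_carton, tin, brown_carton, white_carton from where it was at the start of the episode above 0.02 m).
It also fails if it takes over 45 s, if anything falls off the work surface, if the arm or the gripper's body presses on something with over 40 N, if the wrist force passes 120 N, or if a joint passes its speed limit or range.

### The arm

A 7-joint arm with a two-finger parallel gripper is mounted at the origin on a cart in front of the work surface, level with it; the furniture and walls round the work are solid. World frame = base frame: x ahead of the robot, y to its left, z up, the work surface at z = 0. Lengths are in m, angles in rad, forces in N, time in s.
With the tool pointing down it reaches from about 0.4 to 0.85 m from the base axis. Payload 4.5 kg.
Tool frame: the origin (TCP) lies at the very end of the fingers, on their centre line; the grasp point (between the pads) lies 19 mm behind it; z points along the fingers, y is the direction in which the jaws open and shut (so a half turn about z gives the same grasp; the last joint's range is limited). The gripper opens to 88 mm and grips with 3 to 60 N. Pads are 18 mm wide; open, the fingers measure 123 mm over their backs; the gripper's body (75 mm by 187 mm) begins 45 mm behind the grasp point.
Start: joints at [-1.203, 0.689, -0.195, 1.565, 0.157, 0.902, -0.215], TCP at [0.205, 0.591, 0.204] pointing down, gripper open.
Joint ranges: [-3.01, 3.01], [-0.46, 2.08], [-1.47, 1.51], [0.13, 2.56], [-1, 4.14], [0.04, 2.09], [-2.66, 2.66]. Speed limits (rad/s): [2.57, 2.57, 3.14, 3.14, 3.14, 3.14, 3.14].

### API

Orientations are given as a rotation vector (axis times angle).
In Python, from bench import manip gives the robot as it stands. Calls block until the motion is done:
- manip.move_ptp(position, orientation): joint-space move of the TCP to a pose.
- manip.line_to(position, frame=None, rate=0.15, stop_force=None): straight line of the TCP; frame=None keeps the orientation; rate is the mean speed in m/s. With stop_force (N) it stops when the force on the tool has changed by that much, and returns True; else False.
- manip.movej(angles): joint-space move.
- manip.move_gripper(opening, grip_force=None): finger opening in m; grip_force is the grip in N (None keeps the last); returns when the fingers have stopped.
- manip.dwell(seconds).
- manip.ik(position, orientation): joint angles nearest the present ones, or None.
- manip.read_camera(name): name is "scene" or "side" or "wrist"; returns the picture (400x640x3 uint8, red, green, blue); there is no depth.
- manip.camera_params(name): a dict with "fx", "fy", "cx", "cy" (pixels), "R" (3x3) and "t" (3): a world point X has camera coordinates R X + t. Camera axes: x right, y down, z forward; pixel columns grow to the right and rows downward; lengths in m; the calibration is good to about 2 mm. A picture is of the moment at which its call begins: read the wrist's pose just before it. camera_params takes no time and is no camera call; for the wrist camera it gives the pose at the moment of the call.
A pose or a line that the arm cannot do raises manip.MotionError and nothing moves.
- manip.sign_off(): hands the job in, once; it reports no verdict.
Trained networks look in the newest picture that a camera, given by its name, has taken for a name from the list of things; names that differ only in an ending like _2 or _b are one class to them, and where a whole thing is asked for, a point or a joint stands for the part that bears it (a point fixed in the world has none). Each returns a list of dicts, best first, with "conf" (0 to 1); they miss things now and then, are a little off and sometimes report something else, mostly with a low value. They report only what shows in the picture. A call takes as long as a camera call.
- manip.regions_of(camera, name): "region" (400x640 bool, what is visible of it) and "rect" ([centre column, centre row, width, height] in pixels, round what is visible of it).
- manip.pinpoint(camera, name): "xy" ([column, row] in pixels: a listed point, or the origin of a listed thing).
Readings, each from a call of its own:
- manip.current_t(): time.
- manip.current_joint_pos(): joint angles.
- manip.current_qvel(): joint speeds.
- manip.current_tau(): joint torques, N m.
- manip.current_tcp_pos(): TCP position.
- manip.current_tool_rot(): TCP orientation.
- manip.current_ft_force(): force on the tool from outside, world axes, zero at the start.
- manip.current_ft_torque(): the same for the moment, N m.
- manip.current_opening(): finger opening in m.
Only numpy, scipy, OpenCV 4.12 (cv2) and the standard library are available. Lean on these libraries where they do the work, as an engineer would, in place of code of your own. Each camera call takes 0.05 s, during which the arm holds its last target. There are 200 camera calls.

## Working session

There is one attempt and no reset: what is moved stays moved. The work goes in short steps, each a Python script; the robot and the scene stay as the last script left them, time stands still between calls to the robot, and variables do not carry over. Pictures are saved under pics/ and viewed, about 8 in all and at most 12, crops included, and the job is handed in when it is done.

```bash
mkdir -p pics; cat > h.py <<'E'
import numpy as np, cv2
from bench import manip as m
def tri(obs):
    A=[];b=[]
    for P,(u,v) in obs:
        R=np.array(P['R']);t=np.array(P['t']);x=(u-P['cx'])/P['fx'];y=(v-P['cy'])/P['fy']
        for a,r in((x,0),(y,1)):
            A.append(R[r]-a*R[2]);b.append(a*t[2]-t[r])
    X,*_=np.linalg.lstsq(np.array(A),np.array(b),rcond=None)
    return X
def onz(P,uv,z):
    R=np.array(P['R']);t=np.array(P['t']);d=R.T@np.array([(uv[0]-P['cx'])/P['fx'],(uv[1]-P['cy'])/P['fy'],1]);c=-R.T@t
    return c+d*(z-c[2])/d[2]
def save(n,im): cv2.imwrite('pics/'+n+'.png',im[:,:,::-1])
E
python3 - <<'E'
from h import *
np.set_printoptions(precision=3,suppress=True)
print(m.current_t())
for c in('scene','side'):
    save(c+'0',m.read_camera(c));P=m.camera_params(c)
    for n in('tin','red','brown','white'):
        th=n if n=='tin' else n+'_carton'
        for k,z in((n+'_button_top',.06),(th,.012)):
            for d in m.pinpoint(c,k)[:3]: print(c,k,round(d['conf'],2),np.array(d['xy']),onz(P,d['xy'],z))
print(m.current_t())
E
```

```text
0.0
scene tin_button_top 0.67 [332.2 201.4] [0.549 0.012 0.06 ]
scene tin 0.7 [280.1 237.1] [0.577 0.124 0.012]
scene red_button_top 0.61 [357.  193.5] [ 0.534 -0.042  0.06 ]
scene red_button_top 0.4 [381.4 173.4] [ 0.546 -0.128  0.06 ]
scene red_carton 0.79 [318.8 186.2] [ 0.644 -0.038  0.012]
scene brown_button_top 0.46 [409.9 170.1] [ 0.514 -0.184  0.06 ]
scene brown_carton 0.7 [370.2 156.3] [ 0.648 -0.206  0.012]
scene white_button_top 0.72 [262.5 290.8] [0.462 0.247 0.06 ]
scene white_button_top 0.22 [296.9 249.8] [0.495 0.148 0.06 ]
scene white_carton 0.66 [220.3 275.7] [0.571 0.265 0.012]
side tin_button_top 0.51 [291. 194.] [0.478 0.104 0.06 ]
side tin 0.87 [332.5 211.9] [0.58  0.103 0.012]
side red_button_top 0.78 [310.4 218.5] [ 0.529 -0.05   0.06 ]
side red_carton 0.67 [363.4 236.6] [ 0.643 -0.041  0.012]
side brown_button_top 0.51 [340.3 241.8] [ 0.587 -0.164  0.06 ]
side brown_button_top 0.5 [310.  249.3] [ 0.53  -0.194  0.06 ]
side brown_carton 0.65 [364.9 274.9] [ 0.631 -0.206  0.012]
side white_button_top 0.57 [315.6 192.9] [0.538 0.11  0.06 ]
side white_button_top 0.52 [288.8 178.3] [0.465 0.228 0.06 ]
side white_carton 0.86 [328.6 192.6] [0.573 0.245 0.012]
0.9
```

View pics/scene0.png

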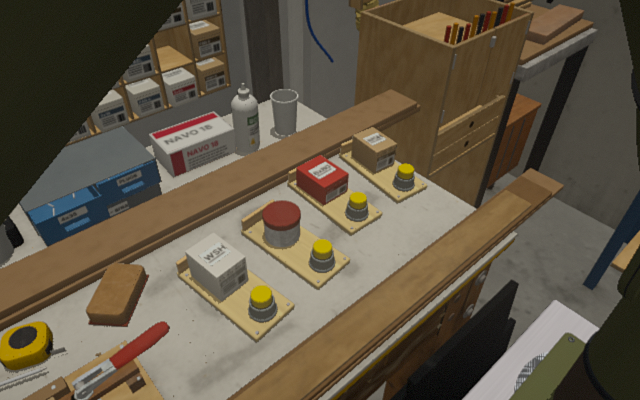

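View pics/side0.png

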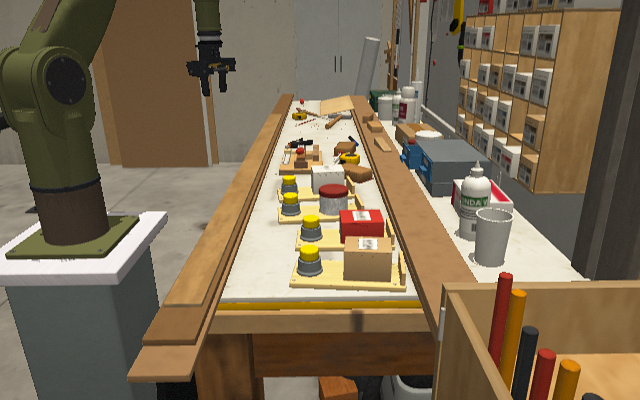

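The scene view shows the white, tin, red and brown caps at about (261,292), (322,246), (357,199) and (405,169). In the side view they are at (288,179), (291,196), (310,219) and (310,246). I'll triangulate the yellow blobs, then look at them with the wrist camera.

```bash
cat >> h.py <<'E'
def blobs(im):
    h=cv2.cvtColor(np.ascontiguousarray(im),cv2.COLOR_RGB2HSV)
    k=cv2.inRange(h,(22,190,90),(34,255,255))
    n,_,s,c=cv2.connectedComponentsWithStats(k)
    return [(c[i],s[i]) for i in range(1,n) if s[i][4]>40]
E
python3 - <<'E'
from h import *
np.set_printoptions(precision=3,suppress=True)
ap={'scene':dict(white=(261,295),tin=(322,248),red=(357,201),brown=(405,172)),'side':dict(white=(288,181),tin=(291,199),red=(310,221),brown=(310,248))}
obs={}
for c in ap:
    B=blobs(cv2.imread(f'pics/{c}0.png')[:,:,::-1]);P=m.camera_params(c)
    for n,a in ap[c].items():
        b=min(B,key=lambda b:np.hypot(*(b[0]-a)));print(c,n,b);obs.setdefault(n,[]).append((P,b[0]))
for n in obs: print(n,tri(obs[n]))
m.move_gripper(0.0)
print(m.current_tool_rot(),m.current_opening())
X=tri(obs['tin'])
m.move_ptp([X[0]-.06,X[1],.22],[np.pi*0.7071,-np.pi*.7071,0] if 0 else m.current_tool_rot())
P=m.camera_params('wrist');save('w1',m.read_camera('wrist'))
for n in obs:
    for d in m.pinpoint('wrist',n+'_button_top')[:2]:print(n,d['conf'],np.array(d['xy']),onz(P,d['xy'],.06))
for b in blobs(cv2.imread('pics/w1.png')[:,:,::-1]):print(b,onz(P,b[0],.057))
print(m.current_tcp_pos(),m.current_t(),m.current_ft_force())
E
```

```text
scene white (array([260.648, 293.989]), array([251, 286,  21,  17, 284], dtype=int32))
scene tin (array([322.089, 246.38 ]), array([313, 240,  19,  14, 213], dtype=int32))
scene red (array([357.596, 197.756]), array([350, 192,  16,  13, 156], dtype=int32))
scene brown (array([405.723, 170.524]), array([398, 163,  16,  16, 191], dtype=int32))
side white (array([288.55 , 179.514]), array([283, 175,  12,  10, 109], dtype=int32))
side tin (array([290.014, 197.797]), array([283, 192,  15,  12, 148], dtype=int32))
side red (array([310.466, 221.152]), array([303, 215,  16,  13, 191], dtype=int32))
side brown (array([308.833, 252.524]), array([300, 245,  19,  16, 269], dtype=int32))
white [0.464 0.25  0.05 ]
tin [0.477 0.103 0.051]
red [ 0.529 -0.041  0.051]
brown [ 0.527 -0.187  0.05 ]
[0.522 3.098 0.   ] 0.0006484119402002172
white 0.8 [467.7 166.3] [0.464 0.253 0.06 ]
tin 0.78 [334.9 219.2] [0.474 0.108 0.06 ]
red 0.48 [154.3 351.1] [ 0.562 -0.148  0.06 ]
brown 0.93 [116.  338.1] [ 0.531 -0.183  0.06 ]
(array([464.652, 164.012]), array([449, 148,  33,  33, 837], dtype=int32)) [0.462 0.252 0.057]
(array([333.789, 218.831]), array([318, 204,  32,  31, 741], dtype=int32)) [0.474 0.106 0.057]
(array([114.88 , 335.618]), array([100, 327,  31,  20, 502], dtype=int32)) [ 0.529 -0.185  0.057]
[0.417 0.103 0.22 ] 4.375 [0.315 0.022 0.263]
```

View pics/w1.png

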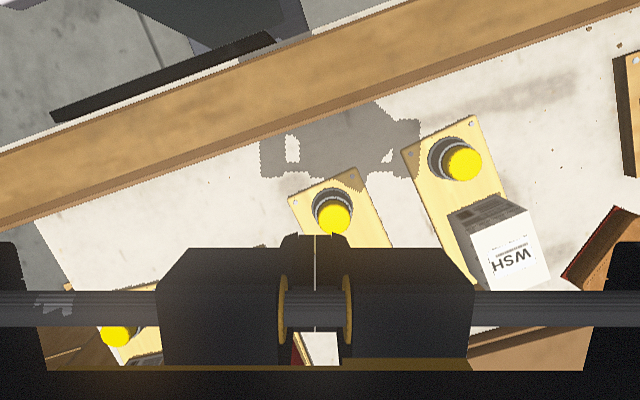

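The wrist view shows the tin's cap at (335,219), white's at (465,164) and brown's at (116,337). They agree with the two-view fixes to within about 3 mm. Pressing the tin's button first, then looking at red from closer.

```bash
cat >> h.py <<'E'
def press(x,y):
    m.line_to([x,y,.12]);m.line_to([x,y,.072],rate=.08)
    hit=m.line_to([x,y,.046],rate=.02,stop_force=7)
    p=m.current_tcp_pos();f=m.current_ft_force();m.line_to([x,y,.14],rate=.12)
    print('press',hit,p,f,m.current_t())
def look(tag,x,y,names):
    m.line_to([x,y,.22],rate=.25)
    P=m.camera_params('wrist');im=m.read_camera('wrist');save(tag,im)
    for n in names:
        for d in m.pinpoint('wrist',n+'_button_top')[:2]:print(n,d['conf'],np.array(d['xy']),onz(P,d['xy'],.06))
    for b in blobs(im):print(b[0],b[1][4],onz(P,b[0],.057))
E
python3 - <<'E'
from h import *
np.set_printoptions(precision=3,suppress=True)
press(.475,.105)
look('w2',.469,-.042,['tin','red','brown'])
E
```

```text
press False [0.475 0.105 0.046] [ 0.706  0.643 -0.218] 8.4333
tin 0.92 [455.9 132.6] [0.478 0.104 0.06 ]
red 0.87 [331.8 220.9] [ 0.526 -0.041  0.06 ]
[602.305  64.503] 1152 [0.462 0.251 0.057]
[456.239 128.103] 920 [0.475 0.107 0.057]
[334.947 219.585] 737 [ 0.527 -0.037  0.057]
```

View pics/w2.png

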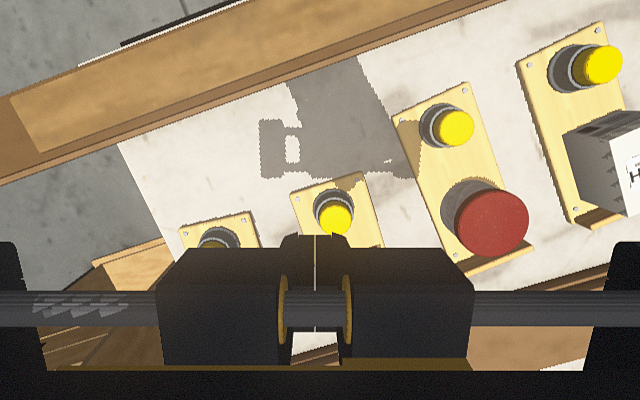

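Red's cap is at (333,220), and tin's at (456,128) may be lower than before. The force reading stayed near zero during the press, so I'll check whether the tin's button actually went down.

```bash
python3 - <<'E'
from h import *
np.set_printoptions(precision=3,suppress=True)
for c in('side','scene'):
    im=m.read_camera(c);save(c+'1',im)
    for b in blobs(im):
        if b[1][4]>90: print(c,b[0],b[1])
o=[cv2.resize(cv2.imread(f'pics/side{i}.png')[165:275,260:400],None,fx=2.8,fy=4,interpolation=cv2.INTER_CUBIC) for i in(0,1)]
cv2.imwrite('pics/cmp.png',np.hstack(o))
E
```

```text
side [458.247  13.588] [452   0  12  35 243]
side [350.312 158.576] [340 153  20  11 125]
side [288.55  179.514] [283 175  12  10 109]
side [290.06  197.792] [283 192  15  12 149]
side [310.466 221.152] [303 215  16  13 191]
side [308.764 252.528] [300 245  19  16 267]
side [319.803 305.113] [ 217  301  205    9 1218]
scene [405.482 170.64 ] [398 163  16  16 197]
scene [357.733 199.267] [350 192  16  17 195]
scene [322.2   246.459] [313 240  19  14 220]
scene [260.591 293.964] [251 286  20  17 281]
scene [ 24.287 345.878] [   0  322   49   45 1152]
```

View pics/cmp.png

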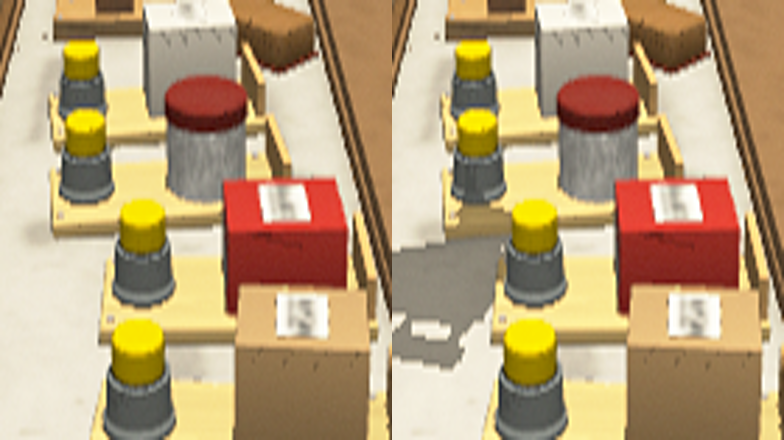

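The side crop shows all four caps unchanged (tin still at (290,198)), so the press didn't reach the button. I'll go down again and look from the side while the tip is low.

```bash
python3 - <<'E'
from h import *
np.set_printoptions(precision=3,suppress=True)
x,y=.475,.105
m.line_to([x,y,.14],rate=.25)
f0=np.array(m.current_ft_force())
hit=m.line_to([x,y,.05],rate=.05,stop_force=2)
m.dwell(.2)
print(hit,m.current_tcp_pos(),f0,m.current_ft_force(),m.current_opening())
o=[]
for c in('side','scene'):
    im=m.read_camera(c)
    a=im[140:240,240:360] if c=='side' else im[190:290,270:390]
    o.append(cv2.resize(a,None,fx=3.3,fy=5,interpolation=cv2.INTER_CUBIC))
save('down',np.hstack(o))
E
```

```text
False [0.475 0.105 0.05 ] [-0.116 -1.228 -0.478] [-0.448  0.312  0.027] 0.0006742854554210221
```

View pics/down.png

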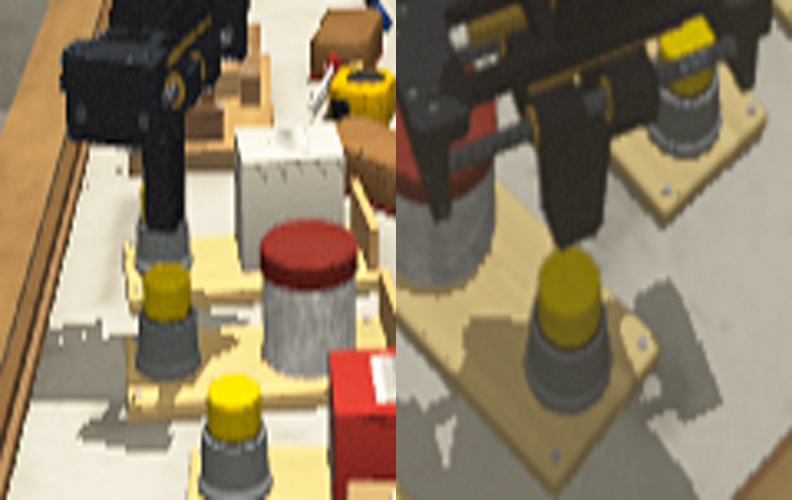

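In the side view the fingertip is at about (290,185), still above and apart from the cap at (290,198). In the scene view it's at about (323,238). I'll triangulate the tip itself.

```bash
python3 - <<'E'
from h import *
np.set_printoptions(precision=4,suppress=True)
S=m.camera_params('side');C=m.camera_params('scene')
print(tri([(S,(290,185.5)),(C,(323,238))]),m.current_tcp_pos(),m.current_joint_pos())
p=np.array([.475,.105,.05])
for P in(S,C):
    q=np.array(P['R'])@p+P['t'];print('tcp px',q[0]/q[2]*P['fx']+P['cx'],q[1]/q[2]*P['fy']+P['cy'],q[2])
print(m.current_tool_rot(),m.current_t())
E
```

```text
[0.4746 0.1064 0.08  ] [0.4751 0.105  0.0501] [-0.2354  0.7862 -0.125   2.101   0.3337  0.2724  0.5909]
tcp px 289.75743138524297 197.77598866501512 1.1218358198465839
tcp px 322.18221411765575 248.21404270753214 0.8509942891269744
[0.5218 3.0977 0.0003] 12.6167
```

The tip sits about 30 mm higher than the reported TCP, and its xy agrees with the cameras. I'll find the cap by touch instead of relying on the absolute height, then press relative to the contact.

```bash
cat >> h.py <<'E'
def press2(x,y,z0,zmin):
    m.line_to([x,y,z0],rate=.12)
    hit=m.line_to([x,y,zmin],rate=.02,stop_force=2)
    z=m.current_tcp_pos()[2];print('contact',hit,z,m.current_ft_force())
    if not hit: return
    h2=m.line_to([x,y,z-.014],rate=.02,stop_force=5)
    print('end',h2,m.current_tcp_pos()[2],m.current_ft_force(),m.current_t())
    m.line_to([x,y,z+.05],rate=.15)
E
python3 - <<'E'
from h import *
np.set_printoptions(precision=4,suppress=True)
press2(.475,.105,.042,.012)
o=[]
for c in('side','scene'):
    im=m.read_camera(c)
    for b in blobs(im):
        if 90<b[1][4]<320: print(c,b[0],b[1])
E
```

```text
contact True 0.02439343804284655 [-0.2946  0.9498 -0.4015]
end True 0.014764449500002143 [-0.4876  0.1427  6.2557] 14.2917
side [458.1893  13.6831] [452   0  12  35 243]
side [350.25   158.6935] [340 154  20  10 124]
side [288.4646 179.9495] [283 175  12  10  99]
side [310.466  221.1518] [303 215  16  13 191]
side [308.8327 252.5242] [300 245  19  16 269]
scene [405.402 170.608] [398 163  16  16 199]
scene [358.0955 200.5281] [350 193  16  16 178]
scene [322.   250.87] [313 244  19  15 223]
scene [260.7958 293.9827] [251 286  21  18 289]
scene [370.5031 366.4037] [332 331  80  69 161]
```

The tin's cap dropped about 4.4 px in the scene view, and the press ended against the stop at 6.3 N. Next is red.

```bash
python3 - <<'E'
from h import *
np.set_printoptions(precision=4,suppress=True)
m.line_to([.475,.105,.10],rate=.2)
m.line_to([.527,-.040,.10],rate=.2)
press2(.527,-.040,.042,.012)
m.line_to([.527,-.040,.10],rate=.2)
m.line_to([.528,-.185,.10],rate=.2)
o=[]
for c in('side','scene'):
    im=m.read_camera(c)
    for b in blobs(im):
        if 60<b[1][4]<320: print(c,b[0],b[1])
    a=im[150:260,240:380] if c=='side' else im[150:310,230:420]
    o.append(cv2.resize(a,(395,480),interpolation=cv2.INTER_CUBIC))
save('red',np.hstack(o))
E
```

```text
contact True 0.023722383687791455 [0.0959 0.0156 0.4841]
end True 0.01472995396332552 [-0.7224 -0.253   5.4644] 18.1917
side [458.1579  13.7854] [452   0  12  35 247]
side [350.5738 158.6066] [341 153  19  11 122]
side [290.1648 199.8791] [284 196  14   8  91]
side [310.4961 223.1628] [303 219  16  10 129]
side [308.9151 252.6642] [300 245  19  17 271]
scene [405.4663 170.8912] [398 164  16  15 193]
scene [357.5471 201.3118] [350 195  16  14 170]
scene [322.0046 250.0599] [313 243  19  15 217]
scene [260.6277 293.961 ] [251 286  21  17 282]
```

View pics/red.png

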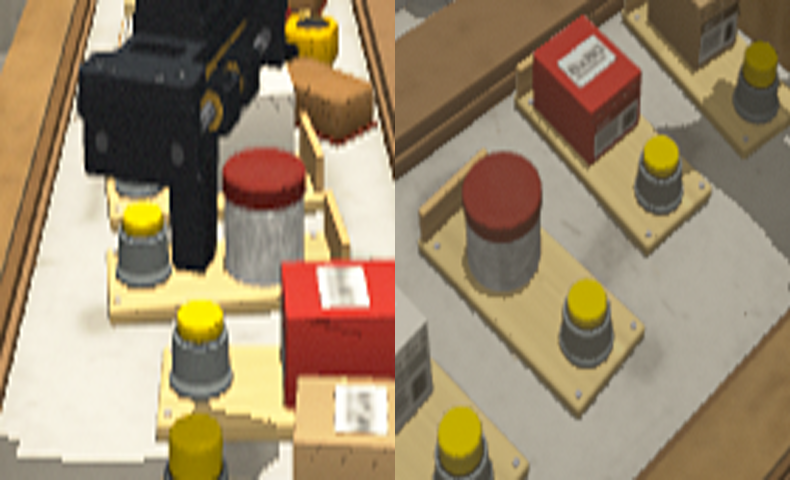

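Tin's cap (side row 192→196) and red's (215→219) now both sit low, and white and brown are still up. Brown is next.

```bash
python3 - <<'E'
from h import *
np.set_printoptions(precision=4,suppress=True)
press2(.528,-.185,.042,.012)
m.line_to([.50,-.04,.20],rate=.25)
o=[]
for c in('side','scene'):
    im=m.read_camera(c)
    for b in blobs(im):
        if 60<b[1][4]<320: print(c,b[0],b[1])
    a=im[160:290,250:410] if c=='side' else im[130:310,180:430]
    o.append(cv2.resize(a,(395,480),interpolation=cv2.INTER_CUBIC))
save('fin',np.hstack(o));print(m.current_t())
E
```

```text
contact True 0.023720136207130003 [0.037  0.147  0.4198]
end True 0.014862338526085844 [0.0702 0.6379 5.9243] 22.0417
side [458.2181  13.5926] [452   0  12  35 243]
side [350.4173 158.6299] [340 153  20  11 127]
side [288.5818 179.5545] [283 175  12  10 110]
side [290.1739 199.837 ] [284 196  14   8  92]
side [310.5725 223.0992] [303 219  16  10 131]
side [308.9442 254.6345] [300 249  19  12 197]
scene [405.1597 172.5278] [398 167  15  12 144]
scene [357.2927 201.6341] [350 196  16  13 164]
scene [321.974  250.1082] [313 243  19  15 231]
scene [260.5745 293.9929] [251 286  20  17 282]
23.6083
```

View pics/fin.png

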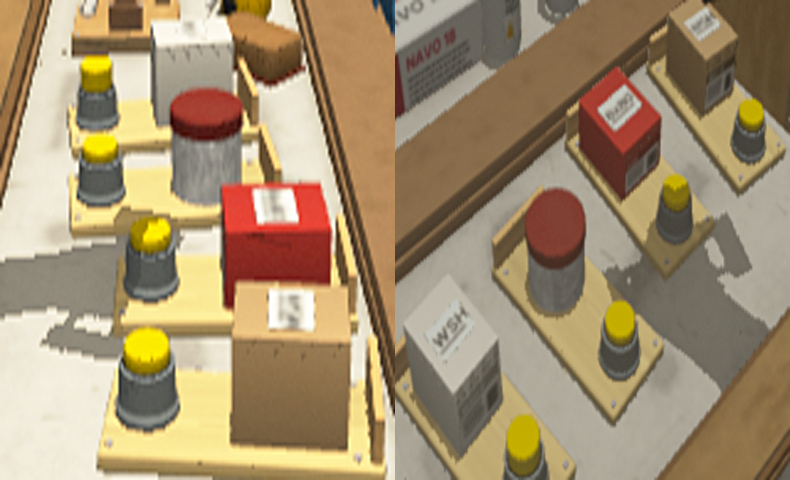

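Tin, red and brown are all down about 4 px in the side view (brown's cap top went from row 245 to 249). White is unchanged at (288.6,179.5), and the supplies haven't moved.

```bash
python3 -c "
from bench import manip as m
m.sign_off()"
```

```text
the job is handed in; nothing more can be done
```

I pressed the tin, red and brown buttons in that order, each in one light press that ended at about 5.5–6.3 N, and handed the job in. The last reading before handing in was 23.6 s. No verdict was reported.

**Last checks:** In the final side view, the three pressed caps each sit about 4 px lower than at the start. That fits the fingertip travelling about 9 mm after contact. The white cap is unchanged, and the supplies look unmoved. The arm was clear, with the tool at 0.20 m.

**What disagreed:** My first press at the tin touched nothing. With the gripper closed, the camera views put the fingertip about 30 mm above the reported tool position, and I did not find out why. I then found each cap by touch instead of trusting the reported height. Contact came at a reported height of about 24 mm, not the 60 mm given for the cap top, so the gap by touch is nearer 36 mm than 30 mm.

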